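# Slide a block home into a corner stop

### The arm

A 6-joint arm with a two-finger parallel gripper is mounted at the origin on the work surface; the furniture and walls round the work are solid. World frame = base frame: x ahead of the robot, y to its left, z up, the work surface at z = 0. Lengths are in mm, angles in rad, forces in N, time in s.
With the tool pointing down it reaches from about 150 to 775 mm from the base axis. Payload 6.1 kg.
Tool frame: the origin (TCP) lies at the very end of the fingers, on their centre line; the grasp point (between the pads) lies 19 mm behind it; z points along the fingers, y is the direction in which the jaws open and shut (so a half turn about z gives the same grasp; the last joint's range is limited). The gripper opens to 85 mm and grips with 20 to 120 N. Pads are 22 mm wide; open, the fingers measure 114 mm over their backs; the gripper's body (76 mm by 85 mm) begins 54 mm behind the grasp point. The pads swing forward as they close: fully open they stand 13 mm farther back than shut.
Start: joints at [-1.168, 0.126, -0.04, 1.405, 0, 1.571], TCP at [205.79, -482.969, 231.295] pointing down, gripper open.
Joint ranges: [-2.72, 2.72], [-0.95, 1.95], [-1.27, 1.35], [-1.78, 2.02], [-1.46, 1.47], [-3.14, 3.14]. Speed limits (rad/s): [2.39, 2.39, 3.01, 3.14, 3.14, 3.14].

### API

Orientations are given as [roll, pitch, yaw] about the fixed x, y, z axes, in that order (R = Rz(yaw) Ry(pitch) Rx(roll)).
In Python, from workcell import bot, imaging, order gives the robot as it stands.
- The arm moves only by the shell command python3 -m inch 'ROWS' [FORCE]. ROWS is JSON, a list of rows, each an object with "jaw": the finger opening in mm, from 0 to 85.4; "travel": the shift along the world's x, y, z in mm, a list of three; "turn": the turn about the world's z in units of 6 degrees (1.0 is 6 degrees). In form: [{"jaw": jaw, "travel": [tx, ty, tz], "turn": turn}, ...]. A call has 1 to 10 rows; each row shifts and turns the pose as measured when the row begins; what a row does not reach is not made up. A row lasts 1/8 s, in which the tool goes at most 62.5 mm and 10.7 degrees, less where a joint would pass 70% of its speed; a pose out of reach is approached as far as the arm can. A call is refused whole if a number of a shift passes 62.5 or a number of a turn 1, either way. A call with a gripper value outside its range is refused whole. The fingers move at their own pace and stop on an object; FORCE is the grip in N (left out, the last holds). Time passes only in rows, so rows that do not move let the fingers close. It gives the time, the measured TCP pose, the force and the opening at its end, in the units of the state.
- bot.get_state(): the state, without advancing time (a new reading comes with each control period).
- imaging.snapshot(name): name is "scene" or "top"; returns the picture (480x640x3 uint8, red, green, blue); there is no depth.
- imaging.calibration(name): a dict with "fx", "fy", "cx", "cy" (pixels), "extrinsics" (4x4, takes a point from camera to world coordinates). Camera axes: x right, y down, z forward; pixel columns grow to the right and rows downward; lengths in mm; the calibration is good to about 2 mm. A picture is of the moment at which its call begins. calibration takes no time and is no camera call.
- order.finish_job(): hands the job in, once; it reports no verdict.
The state is a dict: "clock": time; "joints": joint angles; "joint_vel": joint speeds; "effort": joint torques, N m; "ee_pos": TCP position; "tool_rot": TCP orientation; "wrist_force": force on the tool from outside, world axes, zero at the start; "moment": the same for the moment, N m; "gripper_width": opening from 0.0 (shut) to 1.0 (fully open).
Only numpy, scipy, OpenCV 4.12 (cv2) and the standard library are available. Lean on these libraries where they do the work, as an engineer would, in place of code of your own. Each camera call takes 0.05 s, during which the arm holds its last target. There are 200 camera calls.

### The job

Push the loose wooden block along the bench top until it sits snugly in the inside corner of the L-shaped wooden stop: a long side flat against the long rail and an end flat against the short rail. Only push it, without lifting or tipping it, leave the glue bottle and the tin where they are, and finish clear of everything.

Things in the scene. Friction and masses are not known exactly. Their poses are not given: they have to be found in the camera images.
- block: Loose flat block of pale wood, 110 (its x) x 92 (its y) x 28 (z) mm, two 10 mm dowel holes in the top, 60 mm apart along its x; about 0.2 kg, too wide for most grippers. Origin at the centre of its underside, z up. It starts on the bench on the open side of both rails, clear of them, up to 0.6 rad out of line, and slides with ordinary friction.
- corner_stop: L-shaped brown wooden stop, 22 mm high, fixed. Origin: inside corner, on the bench. Long rail: inner face at its y=0, x from -200 (nearer the robot) to +18 mm, 22 mm thick toward -y. Short rail: inner face at its x=0, y from 10 to 95 mm, 18 mm thick toward +x. Block seated: in the quarter x<0, y>0, centre at x=-55, y=46 mm, its x parallel to this x, either way round.
- glue_bottle: White glue bottle standing upright, 50 mm across, 157 mm high, loose; bystander to be left alone. Origin at the centre of its underside.
- nail_tin: Round open metal tin, 69 mm across, 38 mm high, loose; bystander to be left alone. Origin at the centre of its underside.

How it is judged:
By the outcome, as a careful person would: the job done as asked, in the order asked, and still so for the second after the job is handed in, with the robot touching nothing.
It also fails if it takes over 51 s, if anything falls off the work surface, if the arm or the gripper's body presses on something with over 40 N, if the wrist force passes 120 N, or if a joint passes its speed limit or range.

## Working session

There is one attempt and no reset: what is moved stays moved. The work goes in short steps, Python scripts to look and compute and a shell command to move; the robot and the scene stay as the last step left them, time stands still between calls to the robot, and variables do not carry over. Pictures are saved under pics/ and viewed, about 8 in all and at most 12, crops included, and the job is handed in when it is done.

```bash
mkdir -p pics; python3 - <<'E'
from workcell import bot, imaging
import cv2
for n in ("scene","top"):
    cv2.imwrite(f"pics/{n}0.png",imaging.snapshot(n)[:,:,::-1]); c=imaging.calibration(n); print(n,c)
print(bot.get_state())
E
```

```text
scene {'fx': 513.1166561304808, 'fy': 513.1166561304808, 'cx': 308.60169809179496, 'cy': 242.98247759329215, 'extrinsics': array([[ 6.28871626e-01, -4.96577073e-01,  5.98273925e-01,
         2.44664819e+01],
       [-7.77208638e-01, -4.22882215e-01,  4.65958545e-01,
        -4.12420526e+02],
       [ 2.16150723e-02, -7.58011770e-01, -6.51882616e-01,
         5.98277275e+02],
       [ 0.00000000e+00,  0.00000000e+00,  0.00000000e+00,
         1.00000000e+00]])}
top {'fx': 584.6549166239761, 'fy': 584.6549166239761, 'cx': 323.9996027213992, 'cy': 239.93123430575181, 'extrinsics': array([[ 2.65726652e-02, -9.86806247e-01,  1.59710123e-01,
         3.54613624e+02],
       [-9.99632383e-01, -2.70915194e-02, -1.07184174e-03,
        -3.77714934e+01],
       [ 5.38449003e-03, -1.59622929e-01, -9.87163374e-01,
         9.93989736e+02],
       [ 0.00000000e+00,  0.00000000e+00,  0.00000000e+00,
         1.00000000e+00]])}
{'clock': 0.1, 'joints': array([-1.16800076e+00,  1.26370629e-01, -4.04930885e-02,  1.40540938e+00,
        6.20759438e-05,  1.57075794e+00]), 'joint_vel': array([-7.13024979e-04, -1.08236450e-03,  1.19973946e-03, -9.73460429e-05,
        9.02011249e-04, -1.29898402e-03]), 'effort': array([ 6.91431324e-04, -4.36902666e+01,  3.53606093e+01,  1.36686271e-02,
       -3.97897497e-05, -4.13588140e-06]), 'ee_pos': array([ 205.67038289, -482.64281393,  230.58599134]), 'tool_rot': array([-3.14011588e+00, -6.21325579e-05,  4.02833862e-01]), 'wrist_force': array([-0.53822304, -0.32194976,  0.58009252]), 'moment': array([-0.05373845,  0.00557923,  0.05351911]), 'gripper_width': 0.9981056831233993}
```

View pics/top0.png

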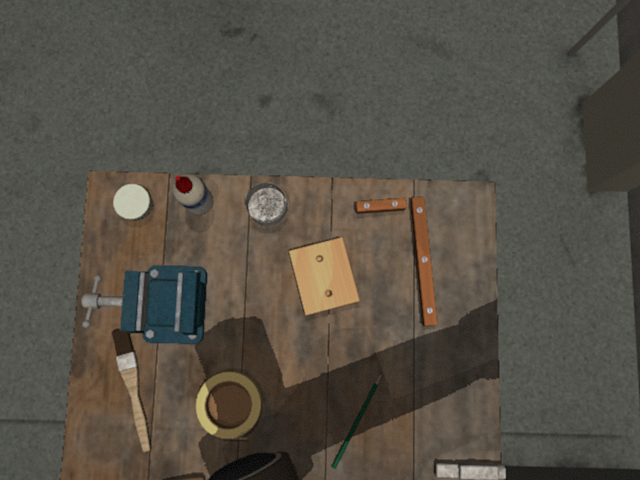

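View pics/scene0.png

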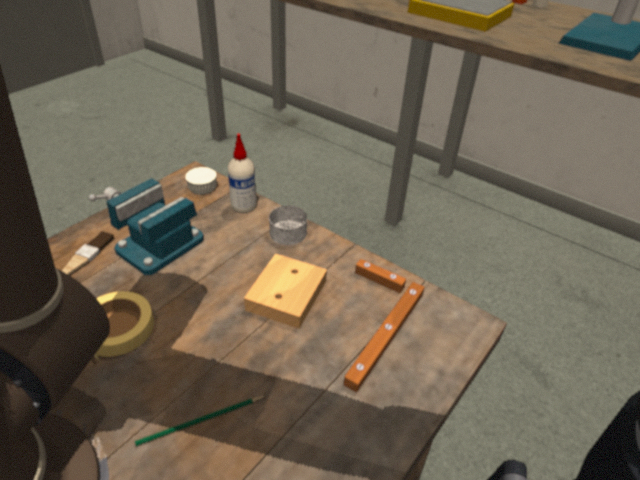

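The top view shows the block at about (323,276), the long rail along u≈414–436, v≈197–325, the short rail at (380,205), the tin at (267,204) and the bottle at (190,195). I'll enlarge it to read the corners.

```bash
python3 - <<'E'
import cv2
a=cv2.imread("pics/top0.png")[180:335,245:445]
cv2.imwrite("pics/c0.png",cv2.resize(a,None,fx=3.8,fy=3.8,interpolation=cv2.INTER_CUBIC))
E
```

```text
(no output)
```

View pics/c0.png

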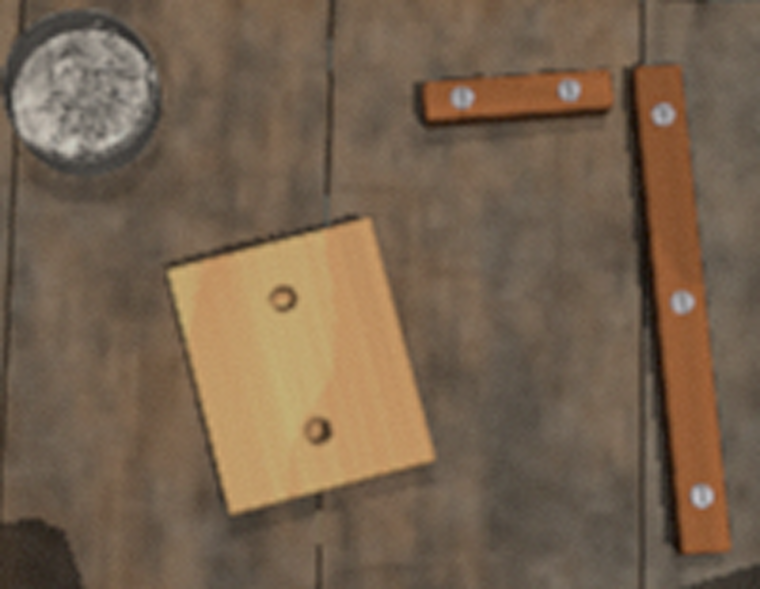

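The crop shows block top corners at about (168,268), (370,216), (435,461) and (230,514). The long rail's inner edge runs (633,66) to (681,553), and the short rail's near edge runs (427,124) to (611,108).

```bash
cat > h.py <<'E'
import numpy as np
from workcell import imaging
def ray(n,uv,z):
    c=imaging.calibration(n);E=c["extrinsics"]
    uv=np.atleast_2d(uv).astype(float)
    d=np.c_[(uv[:,0]-c["cx"])/c["fx"],(uv[:,1]-c["cy"])/c["fy"],np.ones(len(uv))]@E[:3,:3].T
    return (E[:3,3]+d*((z-E[2,3])/d[:,2])[:,None])[:,:2]
def crop(uv,o=(245,180),s=3.8): return np.array(o)+(np.array(uv)+.5)/s-.5
def fit(model,world):
    m=np.array(model,float);mc=m-m.mean(0);w=world-world.mean(0)
    a=np.arctan2((mc[:,0]*w[:,1]-mc[:,1]*w[:,0]).sum(),(mc*w).sum())
    R=np.array([[np.cos(a),-np.sin(a)],[np.sin(a),np.cos(a)]])
    t=world.mean(0)-R@m.mean(0)
    return t,a,np.linalg.norm(m@R.T+t-world,axis=1)
E
python3 - <<'E'
from h import *
np.set_printoptions(precision=1,suppress=True)
b=ray("top",crop([(168,268),(370,216),(435,461),(230,514),(283,298),(318,429)]),28)
r=ray("top",crop([(633,66),(681,553),(682,66),(730,550),(422,84),(427,124),(611,70),(611,108)]),22)
tb,ab,eb=fit([(55,46),(55,-46),(-55,-46),(-55,46),(30,0),(-30,0)],b)
ts,as_,es=fit([(18,0),(-200,0),(18,-22),(-200,-22),(18,95),(0,95),(18,10),(0,10)],r)
print("block",tb,ab,eb);print("stop",ts,as_,es)
R=lambda a:np.array([[np.cos(a),-np.sin(a)],[np.sin(a),np.cos(a)]])
print("seat",ts+R(as_)@[-55,46],"block in stop",R(as_).T@(tb-ts),ab-as_)
print("corners",b)
print("tin",ray("top",crop([(84,92)]),38))
E
```

```text
block [451.5 -40. ] 0.2801478366827763 [0.3 0.5 0.7 0.5 0.3 0.5]
stop [ 571.6 -187.1] 0.10106025743033373 [0.7 1.6 1.1 1.5 0.8 1.5 0.7 1.3]
seat [ 512.3 -146.8] block in stop [-104.6  158.5] 0.1790875792524426
corners [[492.   19.4]
 [517.6 -68.8]
 [410.8 -99.3]
 [385.6 -11.2]
 [480.1 -31.5]
 [423.2 -48.3]]
tin [[567.8  58.5]]
```

```bash
python3 -m inch '[{"jaw":50,"travel":[22,50,0],"turn":1},{"jaw":50,"travel":[22,50,0],"turn":1},{"jaw":50,"travel":[22,50,0],"turn":1},{"jaw":50,"travel":[22,50,0],"turn":1},{"jaw":50,"travel":[22,50,0],"turn":1},{"jaw":50,"travel":[22,50,0],"turn":1},{"jaw":50,"travel":[22,50,0],"turn":1},{"jaw":50,"travel":[22,50,0],"turn":1},{"jaw":50,"travel":[22,50,0],"turn":1},{"jaw":50,"travel":[22,50,0],"turn":1}]'
```

```text
clock: 1.35
ee_pos: [426.9, 31.1, 226.7]
tool_rot: [-3.137, -0.0, 1.476]
wrist_force: [0.9, -1.0, 0.7]
gripper_width: 0.586
```

```bash
python3 -m inch '[{"jaw":50,"travel":[8,8,-20],"turn":1},{"jaw":50,"travel":[7,8,-45],"turn":0.9},{"jaw":50,"travel":[0,0,-50],"turn":0},{"jaw":50,"travel":[0,0,-45],"turn":0},{"jaw":50,"travel":[0,0,-25],"turn":0},{"jaw":50,"travel":[0,0,0],"turn":0}]'
```

```text
clock: 2.1
ee_pos: [441.4, 52.4, 34.8]
tool_rot: [-3.135, -0.001, 1.692]
wrist_force: [-0.1, 0.2, 0.7]
gripper_width: 0.584
```

```bash
python3 -m inch '[{"jaw":50,"travel":[0,0,-15],"turn":-0.2},{"jaw":50,"travel":[0,0,-12],"turn":0},{"jaw":50,"travel":[0,0,0],"turn":0}]'; python3 - <<'E'
from workcell import imaging
import cv2
a=imaging.snapshot("top")[150:350,180:445,::-1]; b=imaging.snapshot("scene")[150:400,200:500,::-1]
cv2.imwrite("pics/p1.png",cv2.vconcat([cv2.resize(a,(400,300)),cv2.resize(b,(400,300))]))
E
```

```text
clock: 2.48
ee_pos: [443.1, 52.5, 8.3]
tool_rot: [-3.138, -0.001, 1.67]
wrist_force: [-0.4, -0.2, -0.8]
gripper_width: 0.58
```

View pics/p1.png

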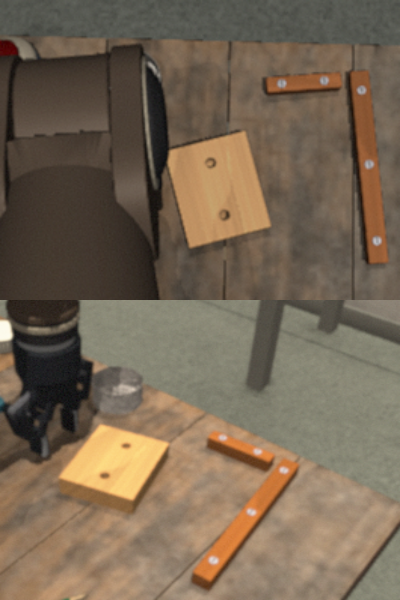

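Fingers are down on the block's left side, clear of the tin. Now I'll push toward the long rail.

```bash
python3 -m inch '[{"jaw":50,"travel":[1.2,-12,-1],"turn":0},{"jaw":50,"travel":[1.2,-12,0],"turn":0},{"jaw":50,"travel":[1.2,-12,0],"turn":0},{"jaw":50,"travel":[1.2,-12,0],"turn":0},{"jaw":50,"travel":[1.2,-12,0],"turn":0},{"jaw":50,"travel":[1.2,-12,0],"turn":0},{"jaw":50,"travel":[1.2,-12,0],"turn":0},{"jaw":50,"travel":[1.2,-12,0],"turn":0},{"jaw":50,"travel":[1.2,-12,0],"turn":0},{"jaw":50,"travel":[1.2,-12,0],"turn":0}]'
```

```text
clock: 3.82
ee_pos: [457.3, -75.4, 9.5]
tool_rot: [3.141, -0.002, 1.67]
wrist_force: [-0.7, 2.0, 1.1]
gripper_width: 0.586
```

```bash
python3 -m inch '[{"jaw":50,"travel":[0.5,-5,-1],"turn":0},{"jaw":50,"travel":[0.5,-5,0],"turn":0},{"jaw":50,"travel":[0.3,-3,0],"turn":0},{"jaw":50,"travel":[0.2,-2,0],"turn":0}]'; python3 -m inch '[{"jaw":50,"travel":[0.2,-2,0],"turn":0},{"jaw":50,"travel":[0.2,-2,0],"turn":0}]'; python3 - <<'E'
from workcell import imaging
import cv2
a=imaging.snapshot("top")[180:335,245:445,::-1]
cv2.imwrite("pics/c1.png",cv2.resize(a,None,fx=3.8,fy=3.8,interpolation=cv2.INTER_CUBIC))
E
```

```text
clock: 4.32
ee_pos: [459.0, -91.6, 8.5]
tool_rot: [3.141, -0.003, 1.669]
wrist_force: [-0.8, 2.2, 1.1]
gripper_width: 0.587
clock: 4.58
ee_pos: [459.2, -94.2, 8.5]
tool_rot: [3.141, -0.007, 1.67]
wrist_force: [-1.5, 11.2, 4.1]
gripper_width: 0.585
```

View pics/c1.png

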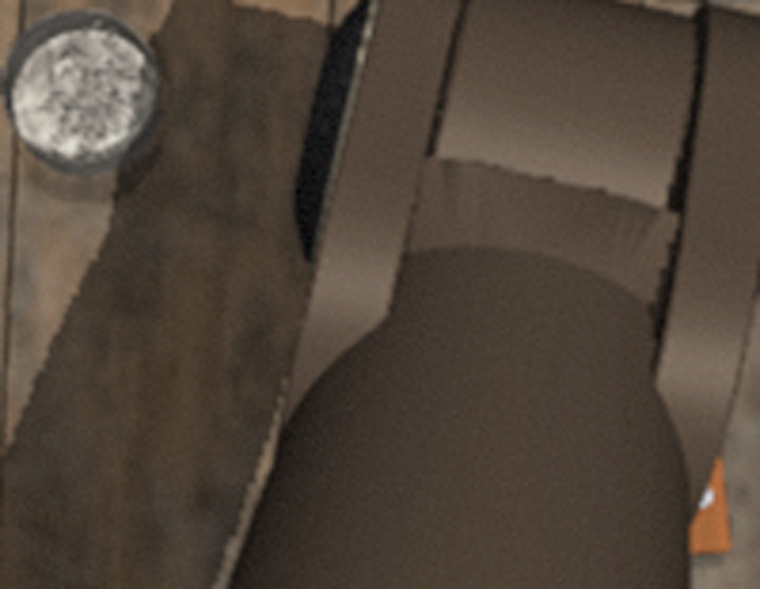

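```bash
python3 -m inch '[{"jaw":50,"travel":[0.2,-2,0],"turn":0},{"jaw":50,"travel":[0.2,-2,0],"turn":0}]'; python3 -m inch '[{"jaw":50,"travel":[-1,10,0],"turn":0},{"jaw":50,"travel":[-2,20,0],"turn":0},{"jaw":50,"travel":[0,5,45],"turn":0},{"jaw":50,"travel":[0,0,45],"turn":-1},{"jaw":50,"travel":[-10,-10,0],"turn":-1},{"jaw":50,"travel":[-10,-10,0],"turn":-1},{"jaw":50,"travel":[-10,-10,0],"turn":-1},{"jaw":50,"travel":[-10,-10,0],"turn":-1},{"jaw":50,"travel":[-10,-10,0],"turn":-1},{"jaw":50,"travel":[-10,-10,0],"turn":-1}]'; python3 -m inch '[{"jaw":50,"travel":[-10,-10,0],"turn":-1},{"jaw":50,"travel":[-10,-10,0],"turn":-1},{"jaw":50,"travel":[0,-10,0],"turn":-1},{"jaw":50,"travel":[0,-10,0],"turn":-1},{"jaw":50,"travel":[0,0,0],"turn":-1},{"jaw":50,"travel":[0,0,0],"turn":-1},{"jaw":50,"travel":[0,0,0],"turn":-1},{"jaw":50,"travel":[0,0,0],"turn":0}]'
```

```text
clock: 4.88
ee_pos: [459.1, -94.0, 8.6]
tool_rot: [3.14, -0.017, 1.672]
wrist_force: [-0.7, 10.1, 2.8]
gripper_width: 0.584
clock: 6.12
ee_pos: [393.7, -119.5, 100.7]
tool_rot: [3.138, -0.007, 0.919]
wrist_force: [-0.7, 0.1, 0.3]
gripper_width: 0.581
clock: 7.12
ee_pos: [371.2, -162.0, 100.1]
tool_rot: [3.131, -0.001, 0.161]
wrist_force: [0.3, 0.7, 0.2]
gripper_width: 0.588
```

```bash
python3 -m inch '[{"jaw":50,"travel":[0,0,0],"turn":-0.6},{"jaw":50,"travel":[0,0,0],"turn":0}]'; python3 - <<'E'
from workcell import imaging
import cv2
a=imaging.snapshot("top")[150:350,245:445,::-1]; b=imaging.snapshot("scene")[200:400,260:460,::-1]
cv2.imwrite("pics/p2.png",cv2.hconcat([cv2.resize(a,(400,400)),cv2.resize(b,(400,400))]))
E
```

```text
clock: 7.38
ee_pos: [371.0, -161.9, 100.0]
tool_rot: [3.13, -0.001, 0.101]
wrist_force: [0.5, 0.2, -0.3]
gripper_width: 0.585
```

View pics/p2.png

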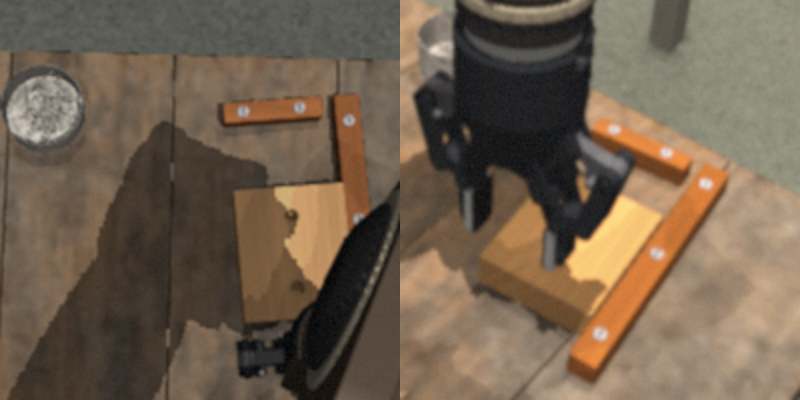

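```bash
python3 - <<'E'
from h import *
p=ray("top",np.array([(235,189),(243,326)])/2+[245,150],28)-[571.6,-187.1]
a=.101;print(p@np.array([[np.cos(a),-np.sin(a)],[np.sin(a),np.cos(a)]]))
E
python3 -m inch '[{"jaw":50,"travel":[-8,0,-20],"turn":0},{"jaw":50,"travel":[0,0,-35],"turn":0},{"jaw":50,"travel":[0,0,-20],"turn":0},{"jaw":50,"travel":[0,0,-10],"turn":0},{"jaw":50,"travel":[0,0,0],"turn":0}]'
```

```text
[[ -57.89069666   90.01221704]
 [-171.71007841   93.11259496]]
clock: 8.1
ee_pos: [363.5, -162.3, 13.7]
tool_rot: [3.128, -0.003, 0.108]
wrist_force: [0.1, -0.8, 0.6]
gripper_width: 0.587
```

```bash
python3 -m inch '[{"jaw":50,"travel":[8,0.8,-5],"turn":0},{"jaw":50,"travel":[8,0.8,0],"turn":0},{"jaw":50,"travel":[8,0.8,0],"turn":0},{"jaw":50,"travel":[8,0.8,0],"turn":0},{"jaw":50,"travel":[8,0.8,0],"turn":0},{"jaw":50,"travel":[8,0.8,0],"turn":0},{"jaw":50,"travel":[8,0.8,0],"turn":0}]';python3 -m inch '[{"jaw":50,"travel":[6,0.6,0],"turn":0},{"jaw":50,"travel":[4,0.4,0],"turn":0}]'
```

```text
clock: 8.98
ee_pos: [424.5, -157.0, 10.4]
tool_rot: [3.126, -0.004, 0.108]
wrist_force: [-2.5, -0.0, 2.1]
gripper_width: 0.587
clock: 9.22
ee_pos: [435.3, -155.9, 10.4]
tool_rot: [3.126, -0.004, 0.109]
wrist_force: [-3.5, -0.5, 1.4]
gripper_width: 0.581
```

```bash
python3 -m inch '[{"jaw":50,"travel":[4,0.3,0],"turn":-0.07},{"jaw":50,"travel":[3,0.2,0],"turn":0},{"jaw":50,"travel":[2,0.2,0],"turn":0}]';python3 -m inch '[{"jaw":50,"travel":[2,0.1,0],"turn":0},{"jaw":50,"travel":[2,0.1,0],"turn":0}]';python3 -m inch '[{"jaw":50,"travel":[2,0.1,0],"turn":0},{"jaw":50,"travel":[2,0.1,0],"turn":0}]'
```

```text
clock: 9.6
ee_pos: [444.2, -155.1, 10.3]
tool_rot: [3.126, -0.003, 0.101]
wrist_force: [-2.5, -0.0, 1.9]
gripper_width: 0.585
clock: 9.85
ee_pos: [447.9, -154.7, 10.3]
tool_rot: [3.126, -0.002, 0.1]
wrist_force: [-3.8, 0.8, 2.2]
gripper_width: 0.584
clock: 10.1
ee_pos: [448.6, -154.7, 10.0]
tool_rot: [3.126, 0.005, 0.1]
wrist_force: [-11.4, -0.9, 9.3]
gripper_width: 0.587
```

```bash
python3 -m inch '[{"jaw":50,"travel":[3,0.3,0],"turn":0},{"jaw":50,"travel":[3,0.3,0],"turn":0}]';python3 -m inch '[{"jaw":50,"travel":[-10,-1,0],"turn":0},{"jaw":50,"travel":[-25,-2.5,0],"turn":0},{"jaw":50,"travel":[-10,0,40],"turn":0},{"jaw":50,"travel":[-10,30,40],"turn":0},{"jaw":50,"travel":[-10,50,10],"turn":0},{"jaw":50,"travel":[-10,50,0],"turn":0},{"jaw":50,"travel":[0,50,0],"turn":0},{"jaw":50,"travel":[0,50,0],"turn":0},{"jaw":50,"travel":[0,0,0],"turn":0}]'
python3 - <<'E'
from workcell import imaging
import cv2
a=imaging.snapshot("top")[180:335,245:445,::-1]
cv2.imwrite("pics/c2.png",cv2.resize(a,None,fx=3.8,fy=3.8,interpolation=cv2.INTER_CUBIC))
E
```

```text
clock: 10.35
ee_pos: [448.4, -154.5, 9.4]
tool_rot: [3.125, 0.017, 0.099]
wrist_force: [-13.4, -1.9, 10.6]
gripper_width: 0.586
clock: 11.48
ee_pos: [379.3, 50.3, 103.7]
tool_rot: [-3.134, -0.001, 0.127]
wrist_force: [-0.1, -0.1, -0.8]
gripper_width: 0.585
```

View pics/c2.png

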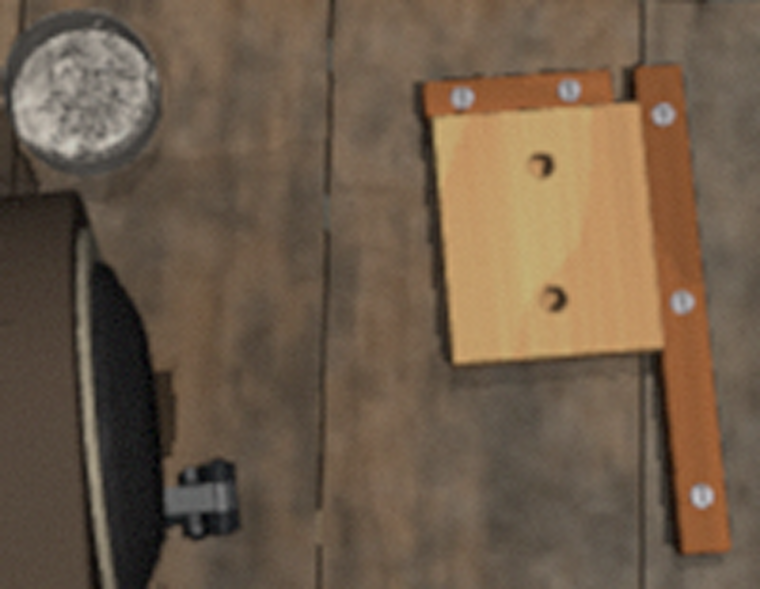

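```bash
python3 - <<'E'
from h import *
b=ray("top",crop([(433,117),(640,101),(663,349),(455,364),(541,165),(554,299)]),28)
tb,ab,eb=fit([(55,46),(55,-46),(-55,-46),(-55,46),(30,0),(-30,0)],b)
a=.101;R=np.array([[np.cos(a),-np.sin(a)],[np.sin(a),np.cos(a)]])
print(tb,ab,eb,R.T@(tb-[571.6,-187.1]))
print([571.6,-187.1]+R@[-55,125])
E
```

```text
[ 512.75469744 -147.22886414] 0.10066008372865598 [0.13828644 0.75230922 0.61969607 0.41912652 0.19778813 0.0392124 ] [-54.52527549  45.60122193]
[504.27674277 -68.28258109]
```

The fit gives (-54.5, 45.6) mm in the stop frame, with yaw within 0.001 rad. A gap of about 1 mm at the long rail could be hidden by parallax, so I'll do one gentle confirming press there.

```bash
python3 -m inch '[{"jaw":50,"travel":[8,-6,0],"turn":1},{"jaw":50,"travel":[8,-6,0],"turn":1},{"jaw":50,"travel":[8,-6,0],"turn":1},{"jaw":50,"travel":[8,-6,0],"turn":1},{"jaw":50,"travel":[8,-6,0],"turn":1},{"jaw":50,"travel":[8,-6,0],"turn":1},{"jaw":50,"travel":[8,-6,0],"turn":1},{"jaw":50,"travel":[8,-6,0],"turn":1},{"jaw":50,"travel":[8,-6,0],"turn":1},{"jaw":50,"travel":[8,-6,0],"turn":1}]';python3 -m inch '[{"jaw":50,"travel":[8,-6,0],"turn":1},{"jaw":50,"travel":[8,-6,0],"turn":1},{"jaw":50,"travel":[8,-6,0],"turn":1},{"jaw":50,"travel":[8,-6,0],"turn":1},{"jaw":50,"travel":[0,0,0],"turn":0.4},{"jaw":50,"travel":[0,0,0],"turn":0}]'
```

```text
clock: 12.78
ee_pos: [461.3, -24.6, 102.7]
tool_rot: [-3.139, -0.001, 1.184]
wrist_force: [-0.4, 0.3, 0.3]
gripper_width: 0.584
clock: 13.52
ee_pos: [493.9, -58.9, 101.7]
tool_rot: [-3.14, 0.002, 1.644]
wrist_force: [-0.8, 0.5, 0.5]
gripper_width: 0.584
```

```bash
python3 -m inch '[{"jaw":50,"travel":[8,0,-20],"turn":0.27},{"jaw":50,"travel":[0,0,-35],"turn":0},{"jaw":50,"travel":[0,0,-24],"turn":0},{"jaw":50,"travel":[0,0,-6],"turn":0},{"jaw":50,"travel":[0,0,0],"turn":0}]';python3 -m inch '[{"jaw":50,"travel":[0.8,-8,0],"turn":0},{"jaw":50,"travel":[0.8,-8,0],"turn":0},{"jaw":50,"travel":[0.5,-5,0],"turn":0}]'
```

```text
clock: 14.15
ee_pos: [502.1, -62.8, 15.6]
tool_rot: [3.141, 0.004, 1.662]
wrist_force: [-0.1, 0.5, 0.7]
gripper_width: 0.583
clock: 14.52
ee_pos: [506.1, -85.6, 18.2]
tool_rot: [3.137, 0.005, 1.662]
wrist_force: [0.0, -0.8, -0.8]
gripper_width: 0.585
```

```bash
python3 -m inch '[{"jaw":50,"travel":[0,0,-9],"turn":0.08},{"jaw":50,"travel":[0,0,0],"turn":0}]';python3 -m inch '[{"jaw":50,"travel":[0.2,-2,0],"turn":0},{"jaw":50,"travel":[0.2,-2,0],"turn":0}]';python3 -m inch '[{"jaw":50,"travel":[0.2,-2,0],"turn":0},{"jaw":50,"travel":[0.2,-2,0],"turn":0}]'
```

```text
clock: 14.78
ee_pos: [506.3, -86.3, 9.0]
tool_rot: [3.136, 0.005, 1.67]
wrist_force: [-0.1, 0.3, 0.2]
gripper_width: 0.587
clock: 15.02
ee_pos: [506.5, -89.6, 8.7]
tool_rot: [3.137, 0.003, 1.671]
wrist_force: [-1.2, 4.9, 2.4]
gripper_width: 0.585
clock: 15.28
ee_pos: [506.5, -89.5, 8.8]
tool_rot: [3.136, -0.007, 1.673]
wrist_force: [-0.6, 9.6, 2.8]
gripper_width: 0.585
```

Contact came at the same position as when the block was first against the rail, so it is seated. Now I'll retreat clear.

```bash
python3 -m inch '[{"jaw":50,"travel":[-1,10,0],"turn":0},{"jaw":50,"travel":[-2.5,25,0],"turn":0},{"jaw":50,"travel":[0,5,45],"turn":0},{"jaw":50,"travel":[-20,10,50],"turn":0},{"jaw":50,"travel":[-40,20,50],"turn":0},{"jaw":50,"travel":[-40,20,20],"turn":0},{"jaw":50,"travel":[-40,20,0],"turn":0},{"jaw":50,"travel":[0,20,0],"turn":0},{"jaw":50,"travel":[0,0,0],"turn":0},{"jaw":50,"travel":[0,0,0],"turn":0}]'
python3 - <<'E'
from workcell import imaging
import cv2
a=imaging.snapshot("top")[170:335,160:445,::-1]; b=imaging.snapshot("scene")[150:400,200:500,::-1]
cv2.imwrite("pics/c3.png",cv2.vconcat([cv2.resize(a,(518,300),interpolation=cv2.INTER_CUBIC),cv2.resize(b,(518,300),interpolation=cv2.INTER_CUBIC)]))
E
```

```text
clock: 16.52
ee_pos: [361.1, 43.2, 175.5]
tool_rot: [3.132, -0.002, 1.674]
wrist_force: [0.3, -0.3, 0.6]
gripper_width: 0.584
```

View pics/c3.png

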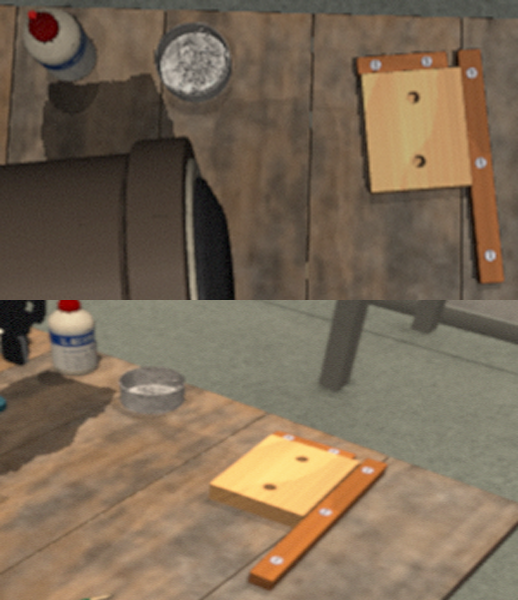

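The block is flush to both rails (its top corners are at about (362,75), (466,68), (471,187) and (372,192)). The tin and bottle are where they were, and the arm is clear.

```bash
python3 -c "
from workcell import order
print(order.finish_job())"
```

```text
the job is handed in; nothing more can be done
None
```

I pushed the block with two spread fingers, first flat against the long rail, then along it into the short rail. A gentle second press toward the long rail, about 10 N, confirmed the seat. I then retreated and handed the job in at about 16.6 s of the 51 s allowed.

- **Seating:** Before that second press I measured the block centre at (-54.5, 45.6) mm in the stop frame, against a target of (-55, 46). Its yaw matched the stop within 0.001 rad. The press met resistance at the same finger position as when the block first reached the long rail, within about 0.2 mm.
- **Final view:** The last pictures show the block flat and flush to both rails. The tin measures at its starting pixel position, and the bottle looks unmoved by eye.
- **Clearance and force:** The gripper ended about 175 mm up, away from the block and stop, reading near-zero wrist force. The highest force reading was about 17 N, against the 120 N limit.

No check failed or disagreed. I did not re-measure the block's position after the final press.

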